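# Gather the balance masses in the tall corner of the tote

### The job

Put the stray steel mass into the tote with the other three while the tote stands on the bench. Then lift the tote by its carrying handle and tip it so that all four masses slide together into the corner with the raised walls, and finish while still holding it there: clear of the bench, clearly tilted down towards that corner, still, with all four bunched in the corner. Leave the glassware alone.

Things in the scene. Friction and masses are not known exactly. Their poses are not given: they have to be found in the camera images.
- tote: grey plastic open tote, loose on the bench, 160 mm (its x) by 200 mm (y), walls 42 mm high and 4 mm thick, floor 4 mm thick, about 0.3 kg; walls raised to 62 mm for about 60 mm each way at its -x, +y corner. Origin: centre of the underside, z up. The masses slide on its smooth floor (friction up to 0.25): a 30 to 40 degree slope along the diagonal brings them into the corner
- tote_handle (a point): middle of the rigid aluminium carrying bar, which runs along the tote's y over its middle from end to end: 14 mm wide (tote x), 62 to 82 mm above the underside, this point at 72 mm. Grip it firmly here across x (60 N or more). Below it is free space; on each side of it the tote has an opening 69 mm (x) by 192 mm (y)
- tote_corner (a point): the inside of the raised-wall corner, where the two inner wall faces meet, at tote (-76, +96) mm, 14 mm above the tote's inner floor (18 mm above its underside); axes as the tote's
- mass_a: polished steel laboratory mass, about 60 g: a plain upright cylinder 22 mm in diameter and 18 mm high with a narrow neck and a 16 mm wide knob on top, 28 mm high in all; origin on its axis 14 mm above its underside, z up along the axis. Starts standing in the tote, in its +x half
- mass_b: polished steel laboratory mass, about 60 g: a plain upright cylinder 22 mm in diameter and 18 mm high with a narrow neck and a 16 mm wide knob on top, 28 mm high in all; origin on its axis 14 mm above its underside, z up along the axis. Starts standing in the tote, in its +x half
- mass_c: polished steel laboratory mass, about 60 g: a plain upright cylinder 22 mm in diameter and 18 mm high with a narrow neck and a 16 mm wide knob on top, 28 mm high in all; origin on its axis 14 mm above its underside, z up along the axis. Starts standing in the tote, in its +x half
- stray: polished steel laboratory mass, about 60 g: a plain upright cylinder 22 mm in diameter and 18 mm high with a narrow neck and a 16 mm wide knob on top, 28 mm high in all; origin on its axis 14 mm above its underside, z up along the axis. The stray one: starts standing on the bench, to the right (-y) of the tote
- beaker: bystander: glass beaker 68 mm in diameter, 85 mm high, standing on the bench; origin at the centre of its underside
- dish: bystander: shallow glass dish 92 mm in diameter, 16 mm high; origin at the centre of its underside
- reagent: bystander: amber glass bottle with a black cap, 60 mm in diameter, 110 mm high; origin at the centre of its underside

How it is judged (in metres and radians):
On the way, in this order (a step that is already met when the one before it is completed fails the run):
1. the stray mass is in the tote, let go, with the tote standing on the bench (x of stray in the frame of tote between -0.076 and 0.076 m and y of stray in the frame of tote between -0.096 and 0.096 m and z of stray in the frame of tote between 0 and 0.03 m and contact force between the fingers and stray below 0.2 N and height (world z) of tote below 0.01 m and angle between tote's own z axis and vertical below 0.1 rad), for 0.2 s.
2. the tote is lifted off the bench (height (world z) of tote_handle above 0.12 m and contact force between the fingers and tote above 1 N), for 0.2 s.
At the end, for the whole second after the job is handed in: all four masses within 85 mm of site tote_corner; tote tilted 17 to 60 degrees, sloping down to the raised corner along both sides (7 degrees or more each); corner point over 35 mm above the bench; gripped by the fingers and still (under 0.03 m/s, 0.2 rad/s) (distance between each of mass_a, mass_b, mass_c, stray and tote_corner below 0.085 m and angle between tote's own z axis and vertical between 0.3 and 1.05 rad and angle between tote's own x axis and vertical below 1.45 rad and angle between tote's own y axis and vertical above 1.69 rad and height (world z) of tote_corner above 0.035 m and contact force between the fingers and tote above 1 N and linear speed of tote below 0.03 m/s and angular speed of tote below 0.2 rad/s); the arm keeps its last pose, push and grip.
It fails at once if beaker is pushed out of its place (30 mm) or tipped over (distance of beaker from where it was at the start of the episode above 0.03 m or angle between beaker's own z axis and vertical above 0.5 rad).
It fails at once if dish is pushed out of its place (30 mm) or tipped over (distance of dish from where it was at the start of the episode above 0.03 m or angle between dish's own z axis and vertical above 0.5 rad).
It fails at once if reagent is pushed out of its place (30 mm) or tipped over (distance of reagent from where it was at the start of the episode above 0.03 m or angle between reagent's own z axis and vertical above 0.5 rad).
It also fails if it takes over 53 s, if anything falls off the work surface, if the arm or the gripper's body presses on something with over 40 N, if the wrist force passes 120 N, or if a joint passes its speed limit or range.

### The arm

A 6-joint arm with a two-finger parallel gripper is mounted at the origin on the work surface. World frame = base frame: x ahead of the robot, y to its left, z up, the work surface at z = 0. Lengths are in mm, angles in rad, forces in N, time in s.
With the tool pointing down it reaches from about 300 to 750 mm from the base axis. Payload 8.5 kg.
Tool frame: the origin (TCP) lies midway between the tips of the shut fingers; the grasp point (between the pads) lies 19 mm behind it; z points along the fingers, y is the direction in which the jaws open and shut (so a half turn about z gives the same grasp; the last joint's range is limited). The gripper opens to 88 mm and grips with 3 to 60 N. Pads are 18 mm wide; open, the fingers measure 123 mm over their backs; the gripper's body (75 mm by 187 mm) begins 45 mm behind the grasp point.
Start: joints at [-1.326, 0.381, 1.297, -0, 1.464, -0.215], TCP at [244.065, -492.862, 238.748] pointing down, gripper open.
Joint ranges: [-3.11, 3.11], [-0.89, 2.33], [0.22, 2.48], [-1.42, 4.56], [0.17, 2.85], [-2.88, 2.88]. Speed limits (rad/s): [2.39, 2.39, 3.14, 3.14, 3.14, 3.14].

### API

Orientations are given as a unit quaternion [w, x, y, z].
In Python, from cell import bot gives the robot as it stands.
- The arm moves only by the tool step_arm, never from a script. Its argument "rows" is one flat list of numbers, 4 for each row, row after row: the shift along the world's x, y, z in m, then the turn about the world's z in rad. In form: [x, y, z, roll, x, y, z, roll, ...]. A call has 1 to 8 rows; each row shifts and turns the commanded pose from where the row before left it; what a row does not reach is not made up. A row lasts 1/12 s, in which the tool goes at most 41.7 mm and 7.16 degrees, less where a joint would pass 70% of its speed; a pose out of reach is approached as far as the arm can. A call is refused whole if a number of a shift passes 0.0417 or a number of a turn 0.125, either way. A call with a gripper value outside its range is refused whole. "gripper" is the opening, from 0 (shut) to 1 (fully open), set as the call begins (left out, the last holds). The fingers move at their own pace and stop on an object; "newtons" is the grip in N (left out, the last holds). Time passes only in rows, so rows that do not move let the fingers close. It gives the time, the measured TCP pose, the force and the opening at its end, in the units of the state.
- bot.read_state(): the state, without advancing time (a new reading comes with each control period).
- bot.capture(name): name is "side" or "top" or "wrist"; returns the picture (384x512x3 uint8, red, green, blue); there is no depth.
- bot.calibration(name): a dict with "fx", "fy", "cx", "cy" (pixels), "dist" ([k1, k2, p1, p2, k3] as OpenCV has them; the pictures are not rectified), "R" (3x3) and "t" (3): a world point X has camera coordinates R X + t. Camera axes: x right, y down, z forward; pixel columns grow to the right and rows downward; lengths in mm; the calibration is good to about 2 mm. A picture is of the moment at which its call begins: read the wrist's pose just before it. calibration takes no time and is no camera call; for the wrist camera it gives the pose at the moment of the call.
- bot.hand_in(): hands the job in, once; it reports no verdict.
The state is a dict: "time_s": time; "joint_positions": joint angles; "joint_velocities": joint speeds; "effort": joint torques, N m; "ee_pos": TCP position; "tcp_rot": TCP orientation; "ft_force": force on the tool from outside, world axes, zero at the start; "moment": the same for the moment, N m; "finger_gap": opening from 0.0 (shut) to 1.0 (fully open).
Only numpy, scipy, OpenCV 4.12 (cv2) and the standard library are available. Lean on these libraries where they do the work, as an engineer would, in place of code of your own. Each camera call takes 0.05 s, during which the arm holds its last target.

## Working session

There is one attempt and no reset: what is moved stays moved. The work goes in short steps, Python scripts to look and compute and a tool call to move; the robot and the scene stay as the last step left them, time stands still between calls to the robot, and variables do not carry over. Pictures are saved under pics/ and viewed, and the job is handed in when it is done.

Besides the shell and the picture viewer there is one more tool, called as name(argument=value, ...) on one line, values as JSON. step_arm: Moves the arm, as the interface text tells. Its arguments: {"type":"object","properties":{"rows":{"type":"array","items":{"type":"number"}},"gripper":{"type":"number"},"newtons":{"type":"number"}},"required":["rows"]}

```bash
ls; mkdir -p pics
python3 - <<'E'
from cell import bot
import cv2
s=bot.read_state(); print(s)
for n in ["top","side","wrist"]:
    c=bot.calibration(n); print(n,{k:(v if not hasattr(v,'round') else v) for k,v in c.items()})
    im=bot.capture(n); cv2.imwrite(f"pics/{n}0.png",im[:,:,::-1])
E
```

```text
pics
{'time_s': 0.0, 'joint_positions': array([-1.32629405e+00,  3.81191418e-01,  1.29826594e+00, -1.87280423e-06,
        1.46360166e+00, -2.15310889e-01]), 'joint_velocities': array([-7.43839022e-05,  7.64766290e-04,  1.33197602e-03,  1.74912442e-03,
        3.33260328e-03,  3.10204786e-04]), 'effort': array([ 1.34022561e-03, -4.37925267e+01, -2.24556720e+01,  7.13697122e-02,
        3.52836843e-02, -1.36348203e-04]), 'ee_pos': array([ 244.00065781, -492.59448353,  238.13848638]), 'tcp_rot': array([-7.33090314e-04,  9.73687403e-01,  2.27886603e-01, -1.16317748e-05]), 'ft_force': array([ 0.05063616,  0.75492729, -0.11183535]), 'moment': array([-0.01531574,  0.03711444, -0.00797562]), 'finger_gap': 1.0029164893850753}
top {'fx': 439.22343017321356, 'fy': 439.22343017321356, 'cx': 256.632710727699, 'cy': 191.79417568332272, 'dist': array([-0.05863867,  0.        ,  0.        ,  0.        ,  0.        ]), 'R': array([[-0.00648798, -0.99986656,  0.01499233],
       [-0.99743814,  0.00540268, -0.07132999],
       [ 0.07123947, -0.01541671, -0.99734009]]), 't': array([  42.4041639 ,  535.40312812, 1219.07102141])}
side {'fx': 394.2062898846839, 'fy': 394.2062898846839, 'cx': 260.0812166349295, 'cy': 191.47820892036586, 'dist': array([-0.0266375,  0.       ,  0.       ,  0.       ,  0.       ]), 'R': array([[-0.92244208, -0.38610746, -0.00465081],
       [-0.18743367,  0.45825965, -0.86883066],
       [ 0.33759328, -0.80057425, -0.49508752]]), 't': array([ 503.01557429,  128.32601746, 1026.18890435])}
wrist {'fx': 330.22349528486234, 'fy': 330.22349528486234, 'cx': 257.6852387135601, 'cy': 193.98424232536766, 'dist': array([-0.08749302,  0.        ,  0.        ,  0.        ,  0.        ]), 'R': array([[ 0.44455459, -0.89575061, -0.00143835],
       [-0.85612839, -0.42536157,  0.29344796],
       [-0.26346801, -0.12922223, -0.95597397]]), 't': array([-550.22972119,  -41.35382742,  390.31775645])}
```

View pics/top0.png

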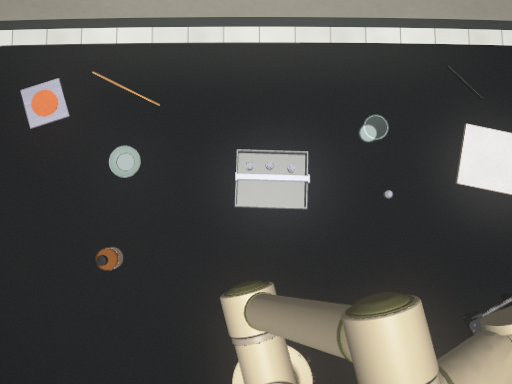

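View pics/side0.png

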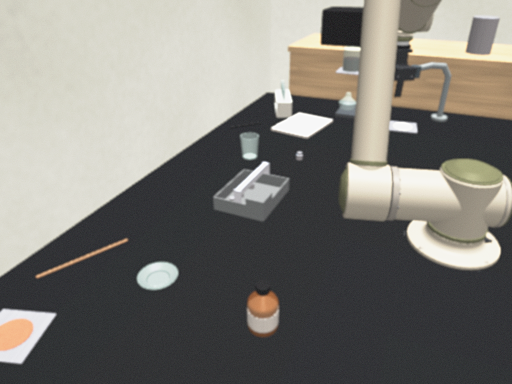

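View pics/wrist0.png

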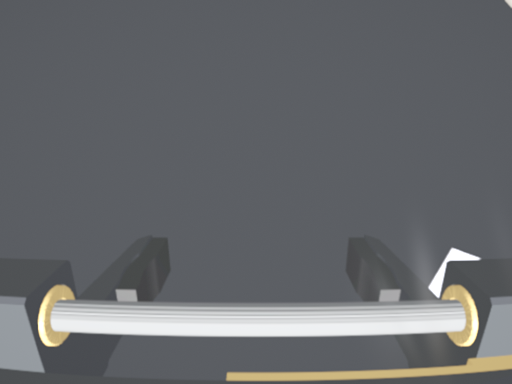

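```bash
cat > h.py <<'E'
import numpy as np,cv2
from cell import bot
def ray(c,uv):
    K=np.array([[c['fx'],0,c['cx']],[0,c['fy'],c['cy']],[0,0,1]])
    p=cv2.undistortPoints(np.array([[uv]],float),K,np.array(c['dist']))[0,0]
    R=np.array(c['R']);t=np.array(c['t']); return -R.T@t, R.T@np.array([p[0],p[1],1.])
def onz(c,uv,z):
    o,d=ray(c,uv); return (o+d*(z-o[2])/d[2])
def proj(c,X):
    K=np.array([[c['fx'],0,c['cx']],[0,c['fy'],c['cy']],[0,0,1]])
    r,_=cv2.Rodrigues(np.array(c['R'])); return cv2.projectPoints(np.array(X,float).reshape(-1,3),r,np.array(c['t'],float),K,np.array(c['dist']))[0][:,0]
def tri(cs,uvs):
    A=[];b=[]
    for c,uv in zip(cs,uvs):
        o,d=ray(c,uv);d/=np.linalg.norm(d);P=np.eye(3)-np.outer(d,d);A.append(P);b.append(P@o)
    return np.linalg.lstsq(np.vstack(A),np.hstack(b),rcond=None)[0]
def snap(n,f,box=None,k=1):
    c=bot.calibration(n);im=bot.capture(n)[:,:,::-1]
    np.save('pics/'+f+'.npy',im)
    if box: im=im[box[1]:box[3],box[0]:box[2]]
    if k!=1: im=cv2.resize(np.ascontiguousarray(im),None,fx=k,fy=k,interpolation=cv2.INTER_CUBIC)
    cv2.imwrite('pics/'+f+'.png',im); return c
E
python3 - <<'E'
import cv2
a=cv2.imread('pics/top0.png'); cv2.imwrite('pics/t0z.png',cv2.resize(a[135:225,220:420],None,fx=4,fy=4,interpolation=cv2.INTER_CUBIC))
a=cv2.imread('pics/side0.png'); cv2.imwrite('pics/s0z.png',cv2.resize(a[130:230,200:320],None,fx=6,fy=6,interpolation=cv2.INTER_CUBIC))
E
```

```text
(no output)
```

View pics/t0z.png

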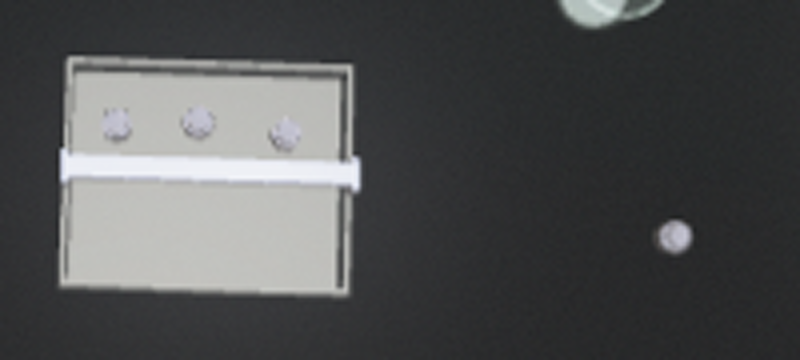

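View pics/s0z.png

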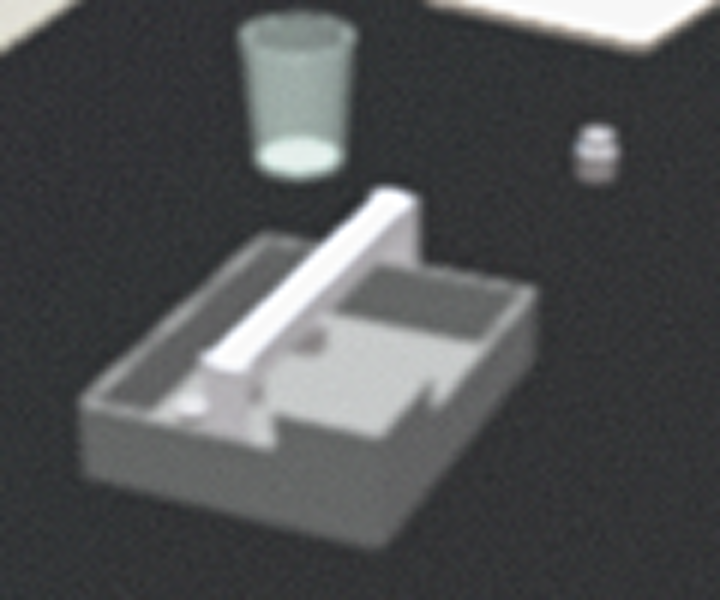

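Run:
```python
from h import *
c=bot.calibration('top');s=bot.calibration('side')
f=lambda x,y:((x+.5)/4-.5+220,(y+.5)/4-.5+135)
g=lambda x,y:((x+.5)/6-.5+200,(y+.5)/6-.5+130)
for n,p,z in [('hl',(61,165),82),('hr',(360,174),82),('nearL',(60,288),62),('nearR',(348,295),42),('farL',(68,58),42),('farR',(352,66),42),('m1',(117,124),30),('m2',(198,122),30),('m3',(286,134),30),('stray',(675,236),26)]:
    print(n,onz(c,f(*p),z).round(1))
print('stray side',onz(s,g(598,150),16).round(1), 'tri',tri([c,s],[f(675,236),g(598,138)]).round(1))
print('handle ends tri L',tri([c,s],[f(61,165),g(222,355)]).round(1),'R',tri([c,s],[f(360,174),g(397,195)]).round(1))
for n,p,z in [('beaker base',(125,161),0),('dish',(125,161),8),('reagent',(115,258),0),('beaker',(369,133),0)]: print(n,onz(c,p,z).round(0))
print(ray(c,(256,190))[0],ray(s,(256,190))[0])
```

```text
hl [574.2  98.2  82. ]
hr [ 567.2 -102.5   82. ]
nearL [492.6  99.8  62. ]
nearR [487.3 -98.4  42. ]
farL [653.4  94.5  42. ]
farR [ 647.1 -103.6   42. ]
m1 [608.5  60.7  30. ]
m2 [609.7   3.8  30. ]
m3 [601.  -57.9  30. ]
stray [ 527.9 -333.4   26. ]
stray side [ 527.  -333.1   16. ] tri [ 527.9 -334.2   23.5]
handle ends tri L [574.3  98.3  84.4] R [ 567.8 -102.7   79.2]
beaker base [628. 417.   0.]
dish [627. 415.   8.]
reagent [351. 442.   0.]
beaker [ 707. -290.    0.]
[ 447.4606446    58.29996229 1253.38296776] [141.62087321 956.95184093 621.88632767]
```

step_arm(rows=[0.034,0.019,-0.01,0,0.034,0.019,-0.01,0,0.034,0.019,-0.01,0,0.034,0.019,-0.01,0,0.034,0.019,-0.01,0,0.034,0.019,-0.01,0,0.034,0.019,-0.01,0,0.034,0.019,-0.01,0])

```text
time_s: 0.82
ee_pos: [517.5, -339.5, 158.0]
tcp_rot: [-0.0, 0.974, 0.228, -0.0]
ft_force: [-0.3, -0.9, 0.2]
finger_gap: 1.003
```

step_arm(rows=[0.005,0.003,-0.035,0,0.005,0.004,-0.04,0,0,0,-0.04,0,0,0,-0.025,0,0,0,-0.012,0,0,0,0,0])

```text
time_s: 1.32
ee_pos: [525.1, -333.1, 4.2]
tcp_rot: [-0.002, 0.974, 0.228, -0.001]
ft_force: [-0.2, 0.7, 0.5]
finger_gap: 1.003
```

Run:
```python
from h import *
snap('wrist','w1');print(bot.read_state()['ee_pos'])
```

```text
[ 525.98249553 -333.89059847    6.46033241]
```

View pics/w1.png

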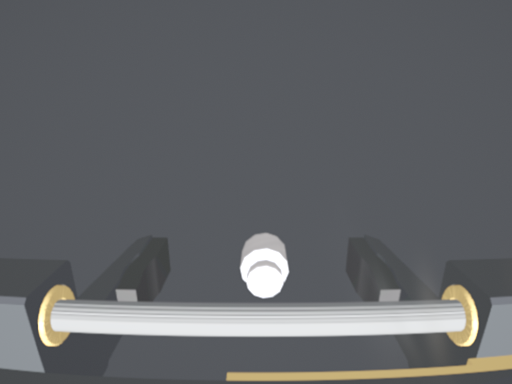

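Run:
```python
from h import *
c=bot.calibration('wrist');print(proj(c,[[526,-333.9,0],[526,-333.9,28],[526,-333.9,18],[527.9,-333.4,0],[527.9,-333.4,28]]))
c2=[onz(c,(265,282),28),onz(c,(265,262),18)];print(c2)
```

```text
[[256.13015492 247.43299661]
 [255.7513985  276.47728456]
 [255.90149371 264.95636036]
 [256.90425674 244.01217396]
 [256.66785634 272.56081889]]
[array([ 525.32111484, -338.70375628,   28.        ]), array([ 529.22063827, -336.95066524,   18.        ])]
```

step_arm(rows=[0.001,-0.002,-0.003,0,0,0,0,0,0,0,0,0,0,0,0,0,0,0,0,0,0,0,0,0], gripper=0, newtons=25)

```text
time_s: 1.87
ee_pos: [527.1, -336.0, 4.2]
tcp_rot: [0.0, 0.974, 0.228, 0.0]
ft_force: [-0.1, -0.5, 0.4]
finger_gap: 0.573
```

step_arm(rows=[0,0,0,0,0,0,0,0,0,0,0,0,0,0,0,0,0,0,0,0])

```text
time_s: 2.28
ee_pos: [527.1, -335.9, 3.7]
tcp_rot: [-0.0, 0.974, 0.228, -0.0]
ft_force: [0.1, 0.2, 0.1]
finger_gap: 0.239
```

step_arm(rows=[0,0,0.04,0,0,0.01,0.038,-0.09,0,0.025,0.03,-0.1,0,0.04,0.008,-0.1,-0.001,0.04,0,-0.1,-0.001,0.04,0,-0.1,-0.001,0.04,0,0,-0.001,0.04,0,0])

```text
time_s: 2.95
ee_pos: [522.6, -99.1, 119.9]
tcp_rot: [-0.0, 1.0, -0.016, 0.0]
ft_force: [1.7, 0.6, -0.5]
finger_gap: 0.239
```

step_arm(rows=[0,0.04,0,0,0,0.04,0,0,0,0.03,0,0,0,0.011,0,0,0,0,0,0,0,0,0,0])

```text
time_s: 3.45
ee_pos: [523.2, 19.7, 119.7]
tcp_rot: [0.0, 1.0, -0.015, 0.0]
ft_force: [-0.2, -0.7, -0.5]
finger_gap: 0.239
```

Run:
```python
from h import *
snap('side','s1',(180,100,380,250),4);print(bot.read_state()['ee_pos'])
snap('wrist','w2')
```

```text
[523.30385448  18.97254039 119.70838318]
```

View pics/s1.png

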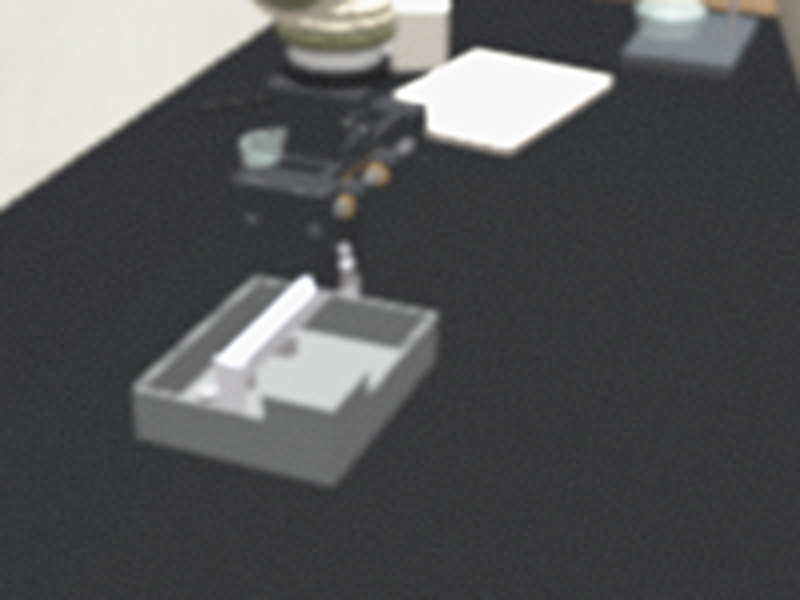

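View pics/w2.png

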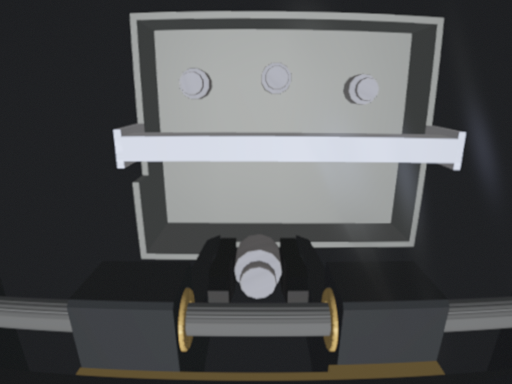

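Run:
```python
from h import *
c=bot.calibration('wrist');print(ray(c,(256,190)))
a=cv2.imread('pics/w2.png');cv2.imwrite('pics/w2z.png',cv2.resize(a[100:200,90:290],None,fx=4,fy=4,interpolation=cv2.INTER_CUBIC))
# predicted handle box
R=np.array([[np.cos(-.033),-np.sin(-.033)],[np.sin(-.033),np.cos(-.033)]])
for x,y,z in [(-7,100,82),(7,100,82),(-7,-100,82),(7,-100,82),(-7,100,62),(-80,100,62),(-80,-100,42),(80,100,42),(80,-100,42)]:
    w=R@[x,y]+[570.7,-2];print((x,y,z),proj(c,[[*w,z]]).round(1))
```

```text
(array([599.13828849,  15.36353775, 265.93219962]), array([-0.2819015 ,  0.01372832, -0.95943457]))
(-7, 100, 82) [[115.1 157.6]]
(7, 100, 82) [[112.3 133.1]]
(-7, -100, 82) [[459.8 159. ]]
(7, -100, 82) [[463.6 135. ]]
(-7, 100, 62) [[128.  151.6]]
(-80, 100, 62) [[140.  255.8]]
(-80, -100, 42) [[412.7 243.3]]
(80, 100, 42) [[128.1  10.1]]
(80, -100, 42) [[442.4  13.9]]
```

View pics/w2z.png

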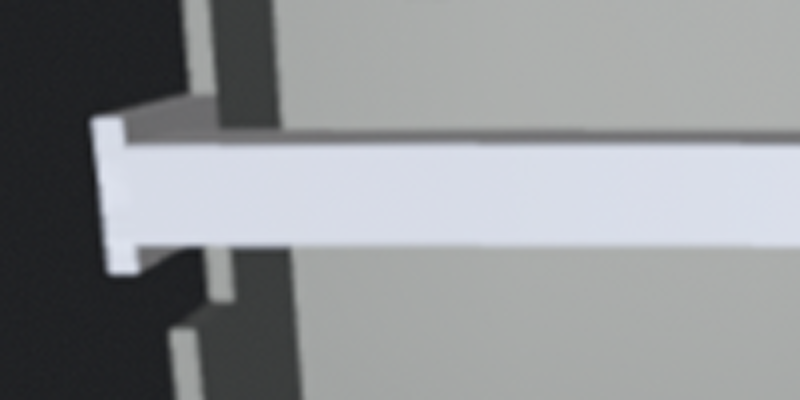

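step_arm(rows=[-0.002,0,-0.04,0,0,0,-0.04,0,0,0,-0.02,0,0,0,-0.01,0,0,0,0,0])

```text
time_s: 3.97
ee_pos: [520.7, 18.9, 8.3]
tcp_rot: [-0.0, 1.0, -0.016, -0.001]
ft_force: [-0.4, 0.5, -0.8]
finger_gap: 0.243
```

step_arm(rows=[0,0,0,0,0,0,0,0,0,0,0,0,0,0,0,0,0,0,0,0], gripper=0.6)

```text
time_s: 4.38
ee_pos: [521.4, 20.1, 10.5]
tcp_rot: [0.0, 1.0, -0.015, 0.001]
ft_force: [0.1, 0.3, -0.9]
finger_gap: 0.588
```

step_arm(rows=[0,0,0.02,0,0,0,0.04,0,0,0,0.04,0,0,0,0.04,0,0,0,0.01,0], gripper=0.7)

```text
time_s: 4.8
ee_pos: [522.9, 20.0, 166.0]
tcp_rot: [0.001, 1.0, -0.015, 0.005]
ft_force: [0.8, -0.5, -0.2]
finger_gap: 0.7
```

Run:
```python
from h import *
print(bot.read_state()['ee_pos'],bot.read_state()['joint_positions'].round(3))
snap('wrist','w3');snap('side','s3')
```

```text
[522.90502692  19.97340049 166.02764594] [-0.188  0.397  1.498  0.     1.237  1.412]
```

View pics/w3.png

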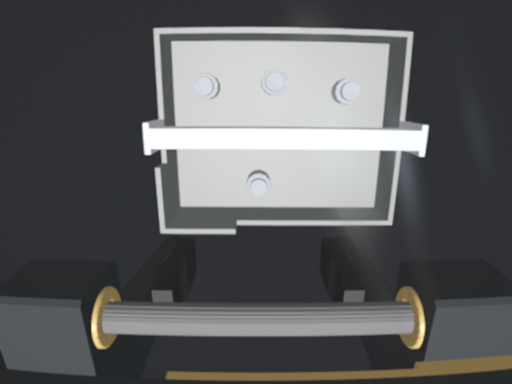

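step_arm(rows=[0.04,0,0.02,0,0.04,0,0.02,0,0.04,0,0.02,0,0.04,0,0.02,0,0.04,0,0,0,0.04,0,0,0,0.04,0,0,0,0.04,0,0,0])

```text
time_s: 5.57
ee_pos: [812.8, 19.8, 226.8]
tcp_rot: [-0.0, 1.0, -0.015, 0.002]
ft_force: [110.4, -0.3, 85.4]
finger_gap: 0.702
```

Run:
```python
from h import *
s=bot.read_state();print(s['ee_pos'],s['joint_positions'].round(3),s['tcp_rot'].round(3))
```

```text
[812.84437317  19.8152443  226.80180585] [-1.210e-01  9.590e-01  2.210e-01  1.000e-03  1.957e+00  1.480e+00] [-0.     1.    -0.015  0.002]
```

Run:
```python
from h import *
for i in range(2):
    snap('side','s4')
    s=bot.read_state();print(s['time_s'],s['ee_pos'],s['ft_force'],s['joint_positions'].round(4),s['effort'].round(1))
```

```text
5.6167 [809.06275246  20.30481404 211.2078235 ] [ -0.8801971    0.54904618 -14.60147399] [-1.2100e-01  9.7210e-01  2.3540e-01  1.4000e-03  1.9641e+00  1.4807e+00] [   1.5 -112.   -53.9   -0.     0.3   -0. ]
5.6667 [810.30593803  19.91159718 212.93856929] [ 2.01576661  0.20176426 -3.16251326] [-1.2120e-01  9.6990e-01  2.3550e-01  1.2000e-03  1.9582e+00  1.4803e+00] [  1.3 -90.4 -31.6   0.1   0.8   0. ]
```

step_arm(rows=[0.01,0,0,0,0.01,0,0,0,0.01,0,0,0])

```text
time_s: 5.92
ee_pos: [820.1, 19.2, 223.4]
tcp_rot: [-0.0, 1.0, -0.015, 0.014]
ft_force: [-0.7, -0.4, 0.4]
finger_gap: 0.698
```

Run:
```python
from h import *
s=bot.read_state();print(s['time_s'],s['ee_pos'],s['ft_force'],s['joint_positions'].round(4),s['tcp_rot'].round(4), s['joint_positions'][[1,2,4]].sum()-np.pi)
```

```text
5.9167 [820.11694962  19.2007965  223.36103159] [-0.70935902 -0.41912041  0.42054539] [-0.1213  0.9634  0.2213  0.0035  1.929   1.4808] [-1.000e-04  9.998e-01 -1.500e-02  1.400e-02] -0.027901928694712197
```

step_arm(rows=[0.01,0,0,0,0.02,0,0,0,0.02,0,0,0,0.02,0,0,0,0.02,0,0,0,0.02,0,0,0])

```text
time_s: 6.42
ee_pos: [847.3, 17.3, 187.1]
tcp_rot: [-0.001, 0.999, -0.015, 0.039]
ft_force: [0.7, 0.1, -0.1]
finger_gap: 0.699
```

Run:
```python
from h import *
s=bot.read_state();print(s['time_s'],s['ee_pos'],s['ft_force'],s['joint_positions'].round(4),s['tcp_rot'].round(4), s['joint_positions'][[1,2,4]].sum()-np.pi)
```

```text
6.4167 [847.32896791  17.26841095 187.10488592] [ 0.71471455  0.14569888 -0.07693357] [-0.122   1.0087  0.2216  0.0116  1.8336  1.4825] [-0.0014  0.9991 -0.0151  0.0392] -0.0776818896134781
```

step_arm(rows=[-0.02,0,0,0,-0.03,0,0,0,-0.03,0,0,0,-0.03,0,0,0])

```text
time_s: 6.75
ee_pos: [735.3, 17.4, 187.1]
tcp_rot: [-0.001, 0.999, -0.015, 0.039]
ft_force: [1.4, -1.1, 1.2]
finger_gap: 0.702
```

Run:
```python
from h import *
s=bot.read_state();print(s['time_s'],s['ee_pos'],s['ft_force'],s['joint_positions'].round(4),s['tcp_rot'].round(4), s['joint_positions'][[1,2,4]].sum()-np.pi)
```

```text
6.75 [735.3453304   17.41936728 187.14496228] [ 1.44039127 -1.05048028  1.18247033] [-0.1411  0.7198  0.8353  0.0126  1.5098  1.4597] [-0.0014  0.9991 -0.0151  0.0388] -0.07663477401112573
```

step_arm(rows=[-0.02,-0.002,-0.005,0.12,-0.02,-0.002,-0.005,0.12,-0.02,-0.002,-0.005,0.12,-0.02,-0.002,-0.005,0.12,-0.02,-0.002,-0.005,0.12,-0.02,-0.002,-0.005,0.12,-0.02,-0.002,-0.005,0.12,-0.025,-0.004,-0.01,0.12])

```text
time_s: 7.42
ee_pos: [571.9, -0.7, 143.1]
tcp_rot: [-0.018, 0.892, 0.451, 0.035]
ft_force: [1.1, -0.8, 0.2]
finger_gap: 0.698
```

step_arm(rows=[0,0,0,0.12,0,0,0,0.12,0,0,0,0.12,0,0,0,0.12,0,0,0,0.12,0,0,0,0.01,0,0,0,0])

```text
time_s: 8.0
ee_pos: [572.1, -0.7, 142.6]
tcp_rot: [-0.028, 0.718, 0.695, 0.026]
ft_force: [0.5, 1.1, -0.4]
finger_gap: 0.699
```

Run:
```python
from h import *
snap('wrist','w5')
from scipy.spatial.transform import Rotation as Ro
s=bot.read_state();q=s['tcp_rot'];print(s['time_s'],s['ee_pos'],s['joint_positions'].round(3),s['ft_force'].round(1));M=Ro.from_quat([*q[1:],q[0]]).as_matrix();print(M.round(3))
c=bot.calibration('wrist')
R=np.array([[np.cos(-.033),-np.sin(-.033)],[np.sin(-.033),np.cos(-.033)]])
for x,y,z in [(-7,100,82),(7,100,82),(-7,-100,82),(7,-100,82),(-80,100,62),(-80,-100,42),(80,100,42),(80,-100,42)]:
    w=R@[x,y]+[569.5,-2];print((x,y,z),proj(c,[[*w,z]]).round(1))
```

```text
8.05 [571.93520054  -0.65068379 142.54732208] [-0.241  0.505  1.386  0.078  1.27  -0.231] [ 0.5  1.1 -0.2]
[[ 0.035  0.999 -0.001]
 [ 0.996 -0.034  0.077]
 [ 0.077 -0.003 -0.997]]
(-7, 100, 82) [[242.7  62.4]]
(7, 100, 82) [[265.5  62.3]]
(-7, -100, 82) [[245.6 346.4]]
(7, -100, 82) [[264.2 346.4]]
(-80, 100, 62) [[137.1  69.1]]
(-80, -100, 42) [[163.8 315.1]]
(80, 100, 42) [[363.5  72.7]]
(80, -100, 42) [[347.3 315.4]]
```

View pics/w5.png

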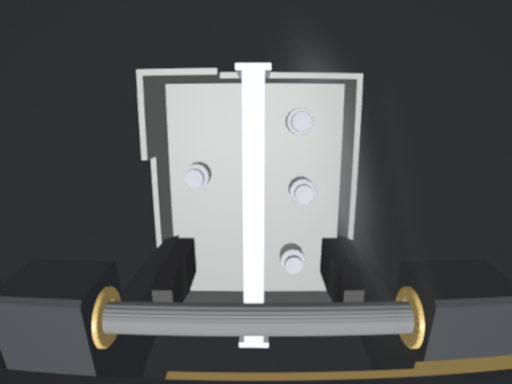

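step_arm(rows=[-0.0024,0,-0.035,0,0,0,-0.03,0,0,0,-0.015,0,0,0,-0.009,0,0,0,0,0])

```text
time_s: 8.47
ee_pos: [568.7, -0.5, 52.1]
tcp_rot: [-0.029, 0.718, 0.695, 0.025]
ft_force: [0.1, 0.6, 0.1]
finger_gap: 0.7
```

step_arm(rows=[0,0,0,0,0,0,0,0,0,0,0,0,0,0,0,0,0,0,0,0,0,0,0,0,0,0,0,0,0,0,0,0], gripper=0, newtons=60)

```text
time_s: 9.13
ee_pos: [569.2, -0.6, 53.7]
tcp_rot: [-0.028, 0.717, 0.696, 0.026]
ft_force: [-0.7, 0.6, 1.2]
finger_gap: 0.153
```

step_arm(rows=[0,0,0,0,0,0,0,0,0,0,0.005,0,0,0,0.01,0,0,0,0.015,0,0,0,0.02,0,0,0,0.02,0,0,0,0.02,0])

```text
time_s: 9.8
ee_pos: [568.8, -0.5, 144.7]
tcp_rot: [-0.029, 0.717, 0.696, 0.026]
ft_force: [0.6, -0.6, -6.0]
finger_gap: 0.151
```

step_arm(rows=[0,0,0.02,0,0,0,0.02,0,0,0,0.02,0,0,0,0.02,0,0,0,0.02,0,0,0,0.02,0,0,0,0.01,0,0,0,0,0])

```text
time_s: 10.47
ee_pos: [569.5, -0.6, 276.2]
tcp_rot: [-0.026, 0.717, 0.696, 0.027]
ft_force: [-0.1, -1.0, -7.0]
finger_gap: 0.154
```

Run:
```python
from h import *
snap('side','s6',(150,50,350,200),4);snap('wrist','w6')
```

```text
(no output)
```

View pics/s6.png

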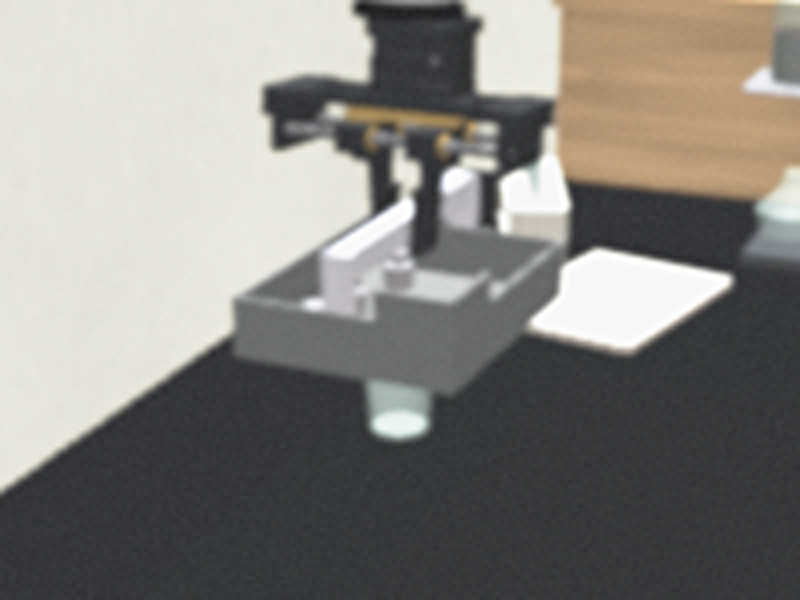

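View pics/w6.png

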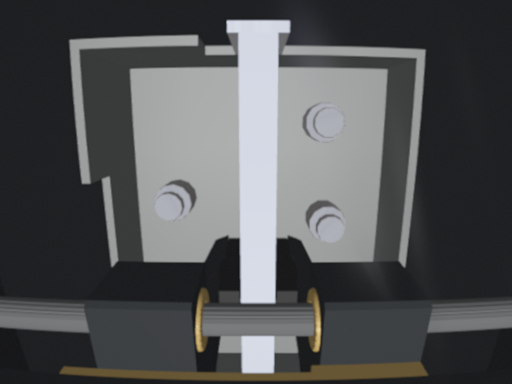

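step_arm(rows=[0.01,0,0,0.06,0.02,0,0,0.1,0.025,0,0,0.12,0.03,0,0,0.12,0.03,0,0,0.12,0.03,0,0,0.12,0.025,0,0,0.12,0.02,0,0,0.08])

```text
time_s: 11.23
ee_pos: [760.4, -0.5, 270.6]
tcp_rot: [-0.038, 0.369, 0.929, 0.012]
ft_force: [0.6, 0.1, -5.8]
finger_gap: 0.146
```

step_arm(rows=[0.015,0,0,0,0.012,0,0,0,0.01,0,0,0,0.01,0,0,0,0.01,0,0,0,0.01,0,0,0,0.01,0,0,0,0.01,0,0,0])

```text
time_s: 11.9
ee_pos: [795.5, 0.2, 249.5]
tcp_rot: [-0.021, 0.372, 0.928, 0.019]
ft_force: [-0.0, 0.4, -5.9]
finger_gap: 0.15
```

```bash
cat > st.py <<'E'
from h import *
from scipy.spatial.transform import Rotation as Ro
def rot():
    q=bot.read_state()['tcp_rot'];return Ro.from_quat([*q[1:],q[0]]).as_matrix()
# grip rotation
Mg=np.array([[ 0.035,0.999,-0.001],[0.996,-0.034,0.077],[0.077,-0.003,-0.997]])
Rt=Ro.from_euler('z',-.033).as_matrix()
def tote():
    return rot()@Mg.T@Rt
def show():
    s=bot.read_state();T=tote();h=s['ee_pos']-19*rot()[:,2]
    cor=h+T@np.array([-76,96,18-72])
    print(round(s['time_s'],2),s['ee_pos'].round(1),'j',s['joint_positions'].round(3),'F',s['ft_force'].round(1),'toolz',rot()[:,2].round(3))
    print('tilt',np.degrees(np.arccos(T[2,2])).round(1),'x vs vert',np.arccos(T[2,0]).round(3),'y',np.arccos(T[2,1]).round(3),'corner z',cor.round(0))
if __name__=='__main__': show()
E
python3 st.py
```

```text
11.9 [7.955e+02 2.000e-01 2.495e+02] j [-0.162  0.93   0.223  0.051  2.02  -0.949] F [-0.   0.4 -5.9] toolz [-0.025  0.05  -0.998]
tilt 1.9 x vs vert 1.548 y 1.595 corner z [676.  11. 210.]
```

step_arm(rows=[0.02,0,0.005,0,0.025,0,0.005,0,0.03,0,0.01,0,0.03,0,0.01,0,0.03,0,0.01,0,0.03,0,0.01,0,0.03,0,0.01,0,0.03,0,0.01,0])

```text
time_s: 12.57
ee_pos: [833.7, 2.8, 234.9]
tcp_rot: [0.037, 0.373, 0.926, 0.042]
ft_force: [-0.1, 0.4, -6.1]
finger_gap: 0.151
```

```bash
python3 st.py
```

```text
12.57 [833.7   2.8 234.9] j [-0.158  0.95   0.222  0.069  1.878 -0.939] F [-0.1  0.4 -6.1] toolz [ 0.099  0.051 -0.994]
tilt 9.0 x vs vert 1.461 y 1.684 corner z [720.  14. 181.]
```

step_arm(rows=[0.035,0,0.012,0,0.035,0,0.015,0,0.035,0,0.015,0,0.035,0,0.015,0,0.035,0,0.015,0,0.035,0,0.015,0,0.035,0,0.015,0,0.035,0,0.015,0])

```text
time_s: 13.23
ee_pos: [873.2, 5.5, 245.9]
tcp_rot: [0.113, 0.372, 0.918, 0.074]
ft_force: [0.4, 0.2, -5.7]
finger_gap: 0.153
```

```bash
python3 st.py
```

```text
13.23 [873.2   5.5 245.9] j [-0.155  0.946  0.222  0.093  1.716 -0.931] F [ 0.4  0.2 -5.7] toolz [ 0.263  0.052 -0.963]
tilt 18.6 x vs vert 1.345 y 1.8 corner z [770.  18. 174.]
```

step_arm(rows=[0.035,0,0.015,0,0.035,0,0.015,0,0.035,0,0.015,0,0.035,0,0.015,0,0.035,0,0.015,0,0.035,0,0.015,0,0.035,0,0.015,0,0.035,0,0.015,0])

```text
time_s: 13.9
ee_pos: [913.5, 7.3, 259.6]
tcp_rot: [0.191, 0.369, 0.904, 0.106]
ft_force: [0.9, 0.6, -5.3]
finger_gap: 0.148
```

```bash
python3 st.py; python3 -c "
from h import *
snap('side','s7',(150,30,350,180),4)"
```

```text
13.9 [913.5   7.3 259.6] j [-0.153  0.947  0.222  0.115  1.547 -0.927] F [ 0.9  0.6 -5.3] toolz [ 0.423  0.051 -0.905]
tilt 28.3 x vs vert 1.23 y 1.913 corner z [824.  20. 172.]
```

View pics/s7.png

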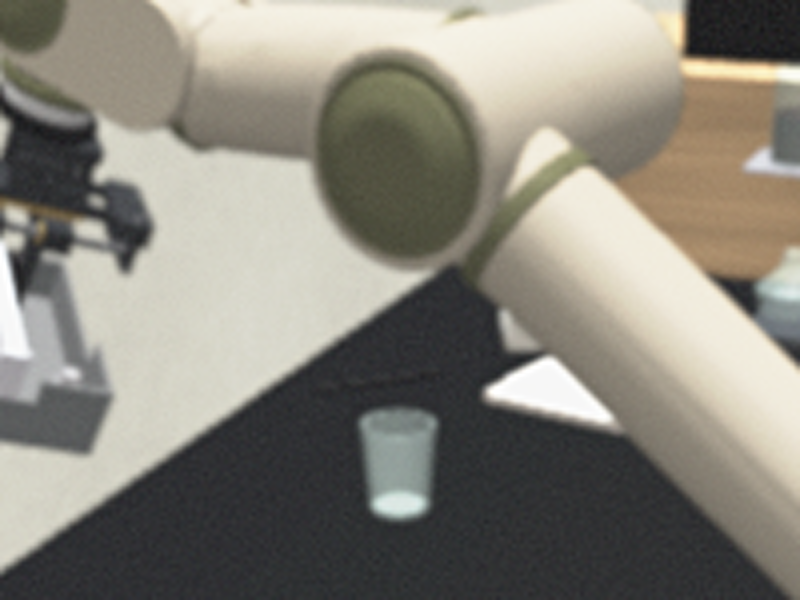

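step_arm(rows=[0.035,0,0.015,0,0.035,0,0.015,0,0.035,0,0.015,0,0.035,0,0.015,0,0.035,0,0.015,0,0.035,0,0.015,0,0.03,0,0.015,0,0.015,0,0.01,0])

```text
time_s: 14.62
ee_pos: [947.4, 8.5, 277.7]
tcp_rot: [0.26, 0.363, 0.885, 0.134]
ft_force: [-0.3, -0.1, -6.2]
finger_gap: 0.152
```

step_arm(rows=[-0.01,0,0,0,-0.02,0,0,0,-0.03,0,0,0,-0.03,0,0,0,-0.03,0,0,0,-0.03,0,0,0,-0.03,0,0,0,-0.03,0,0,0])

```text
time_s: 15.28
ee_pos: [735.3, 8.6, 279.2]
tcp_rot: [0.26, 0.363, 0.885, 0.134]
ft_force: [0.4, 0.2, -5.0]
finger_gap: 0.149
```

```bash
python3 st.py; python3 -c "
from h import *
snap('side','s8',(100,20,300,170),4);snap('wrist','w8')"
```

```text
15.28 [735.3   8.6 279.2] j [-0.205  0.464  1.168  0.2    0.945 -1.068] F [ 0.4  0.2 -5. ] toolz [ 0.558  0.049 -0.828]
tilt 37.2 x vs vert 1.128 y 2.011 corner z [661.  23. 178.]
```

View pics/s8.png

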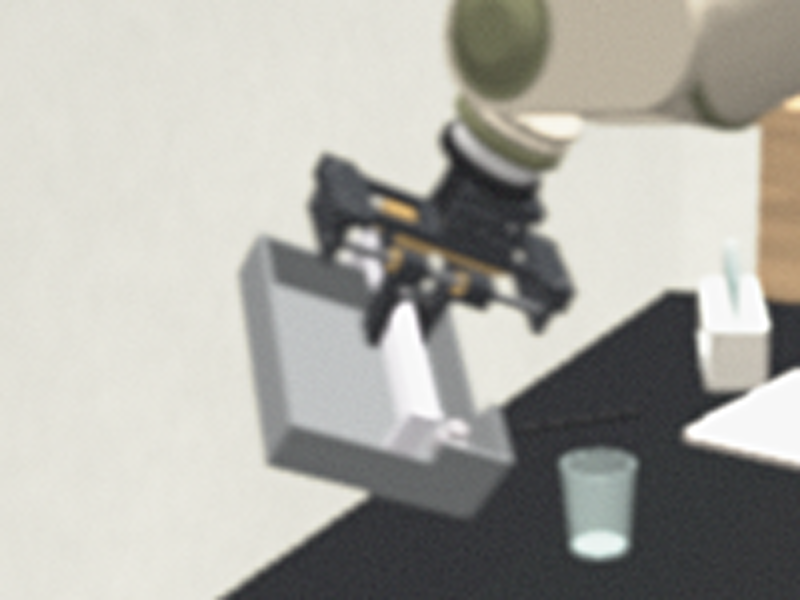

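View pics/w8.png

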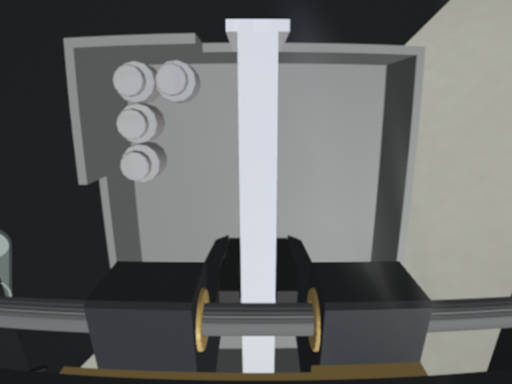

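step_arm(rows=[0,0,0,0,0,0,0,0,0,0,0,0,0,0,0,0,0,0,0,0,0,0,0,0,0,0,0,0,0,0,0,0])

```text
time_s: 16.05
ee_pos: [737.3, 8.5, 278.1]
tcp_rot: [0.259, 0.363, 0.885, 0.134]
ft_force: [0.6, -0.2, -5.5]
finger_gap: 0.152
```

```bash
python3 st.py; python3 -c "
from h import *
from st import *
c=snap('wrist','w9');s=bot.read_state();print(s['joint_velocities'].round(4))
T=tote();h=s['ee_pos']-19*rot()[:,2]
for uv in [(130,80),(176,80),(131,122),(135,164)]:
    o,d=ray(c,uv);o2=T.T@(o-h)+[0,0,72];d2=T.T@d;p=o2+d2*(32-o2[2])/d2[2];p[2]=18;print(p.round(0),np.linalg.norm(p-[-76,96,18]).round(0))
"
```

```text
16.05 [737.3   8.5 278.1] j [-0.204  0.468  1.163  0.2    0.947 -1.067] F [ 0.6 -0.2 -5.5] toolz [ 0.557  0.049 -0.829]
tilt 37.1 x vs vert 1.129 y 2.009 corner z [662.  22. 177.]
[-0.0002 -0.0022  0.0019  0.0007  0.002   0.0012]
[-66.  86.  18.] 14.0
[-42.  86.  18.] 36.0
[-66.  65.  18.] 33.0
[-66.  43.  18.] 54.0
```

View pics/w9.png

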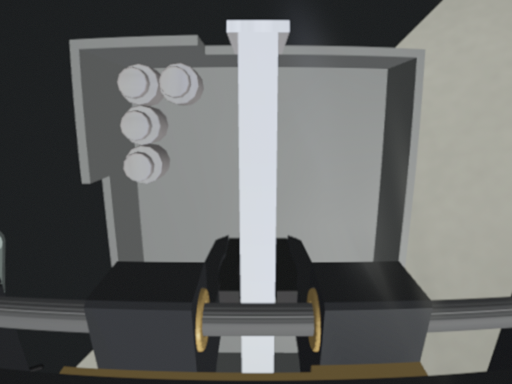

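All four masses sit in the raised corner: (130,80), (176,80), (131,122) and (135,164). The arm is still.

```bash
python3 -c "
from cell import bot
print(bot.hand_in())"
```

```text
the job is handed in; nothing more can be done
None
```

The job is handed in at about 16 s. The arm is holding the tote by its handle, tilted towards the raised corner, with all four masses bunched there. One force reading along the way may have failed the run.

- **What I did:** I put the stray mass into the tote's -x half while the tote stood on the bench. I then gripped the handle at 60 N, lifted it and turned it so the raised corner faced the robot. The moves allow no direct tilt, so I pushed the tool past the arm's reach limit. That tilts the tool a little with each push, and the tilt stays when the arm moves back. I then brought the tote back over the bench.
- **Last checks:**
  - The tote is tilted about 37°, sloping down about 25° along each side. I worked this out from the tool pose. The wrist pictures show almost no slip of the handle in the grip.
  - The corner point is about 177 mm above the bench.
  - The masses are about 14, 33, 36 and 54 mm from the corner, against a limit of 85 mm.
  - The joint speeds are nearly zero and the fingers are closed on the bar.
  - I kept clear of the glassware throughout. The last pictures show only the beaker, standing; I did not re-measure any of the three.
- **Possible failure:** While testing the reach limit with an empty gripper at about 5.6 s, I ran too fast into the elbow joint's stop. One reading showed a brief force of about 139 N in total (110 N along x and 85 N along z), with nothing touching the tool. If this counts as wrist force, it passed the 120 N limit. The elbow came within 0.001 rad of its range limit, but no reading I took passed it.

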